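Sort the worktop things into their trays

TASK

Put away the things standing mixed in a row along the front of the worktop: the two spice jars into the dark wooden spice caddy, one in each bay; the white shaker and the honey jar into the blue breakfast tray, one in each bay; and the food tin into the square steel tray. Set each one down upright on the floor of its bay, without dropping it or knocking anything over, and leave the kitchen timer and the mug where they stand. The other jar and tin, in the corner beyond the coffee maker, are not part of the job.

Things in the scene. Friction and masses are not known exactly. Their poses are not given: they have to be found in the camera images.
- spice_red: Slim clear spice jar, red and white label with orange pictures, dark cap: cylinder 41 mm across, 105 mm tall, 0.11 kg. Loose, stands upright; origin at the centre of its underside, z up. Grip from above anywhere round the upper half.
- spice_blue: Slim clear spice jar, blue label, dark cap: cylinder 41 mm across, 105 mm tall, 0.11 kg. Loose, stands upright; origin at the centre of its underside, z up. Grip from above anywhere round the upper half.
- shaker: White ceramic shaker with a sunflower and a checkered foot, black top: round, 45 mm across at most, 78 mm tall (only the lowest 62 mm can be gripped; the black top above gives no hold), 0.11 kg. Loose, stands upright; origin at the centre of its underside, z up.
- honey: Squat glass jar of honey with a wide dark lid, round, 61 mm across, 82 mm tall, 0.29 kg. Loose, stands upright; origin at the centre of its underside, z up. (A like jar in the far right corner beyond the coffee maker is not this one: this one stands in the front row, nearer the robot than the trays.)
- tin: Closed food tin, red and green label, metal ends: cylinder 57 mm across, 72 mm tall, 0.18 kg. Loose, stands upright; origin at the centre of its underside, z up. (A like tin in the far right corner beyond the coffee maker is not this one: this one stands in the front row, nearer the robot than the trays.)
- spice_caddy: Dark wooden spice caddy with small brass pulls at its two ends, open on top, 75 mm (its x) by 140 mm (its y), 34 mm high, walls and floor 5 mm. One divider makes two bays, each 65 mm (x) by 62 mm (y), centred at y = +34 and y = -34 mm, floors 5 mm above the worktop; each bay holds one jar. Fixed to the worktop, turned a little about the vertical; origin under its centre at worktop height, z up.
- breakfast_tray: Blue tray with a white rim, open on top, 90 mm (its x) by 175 mm (its y), 29 mm high, walls and floor 5 mm. One divider makes two bays, each 80 mm (x) by 80 mm (y), centred at y = +42 and y = -42 mm, floors 5 mm above the worktop; each bay holds one thing. Fixed to the worktop, turned a little about the vertical; origin under its centre at worktop height, z up.
- tin_tray: Square steel tray with a dark wire rim and two small dark pulls, open on top, 92 mm by 92 mm, 33 mm high, walls and floor 5 mm; one bay 82 by 82 mm, centred on the origin, floor 5 mm above the worktop. Fixed to the worktop, turned a little about the vertical; origin under its centre at worktop height, z up.
- timer: Cream kitchen timer with a dial on its front, 60 x 62 mm, 62 mm tall. Bystander among the things to sort: leave it where it is. Origin at the centre of its underside.
- mug: Mug, dark grey above and white below, 97 mm tall, 82 mm across, with a handle. Bystander behind the trays: leave it where it is. Origin at its underside, about 15 mm from the cup's axis toward the handle.
Things that resemble listed ones, but are neither listed nor needed, are in the scene too. Leave any pink or yellow look-alike of the honey alone.

How it is judged:
By the outcome, as a careful person would: the job done as asked, in the order asked, and still so for the second after the job is handed in, with the robot touching nothing.
It also fails if it takes over 136 s, if anything falls off the work surface, if the arm or the gripper's body presses on something with over 40 N, if the wrist force passes 120 N, or if a joint passes its speed limit or range.

ROBOT

A 6-joint arm with a two-finger parallel gripper is mounted at the origin on a cart in front of the work surface, level with it; the furniture and walls round the work are solid. World frame = base frame: x ahead of the robot, y to its left, z up, the work surface at z = 0. Lengths are in m, angles in degrees, forces in N, time in s.
With the tool pointing down it reaches from about 0.4 to 0.825 m from the base axis. Payload 7 kg.
Tool frame: the origin (TCP) lies at the very end of the fingers, on their centre line; the grasp point (between the pads) lies 19 mm behind it; z points along the fingers, y is the line along which they close (so a half turn about z gives the same grasp; the last joint's range is limited). The gripper opens to 88 mm and grips with 3 to 60 N. Pads are 19 mm wide; open, the fingers measure 130 mm over their backs; the gripper's body (78 mm by 193 mm) begins 47 mm behind the grasp point.
Start: joints at [87.726, 20.546, 0.682, 0, -70.136, -16.507], TCP at [0.217, 0.639, 0.227] pointing down, gripper open.
Joint ranges: [-176.03, 176.03], [-82.01, 121.73], [-58.28, 71.71], [-173.87, 95.51], [-174.79, -0.11], [-173.66, 173.66]. Speed limits (degrees/s): [136.94, 136.94, 172.46, 180, 180, 180].

INTERFACE

Orientations are given as [roll, pitch, yaw] about the fixed x, y, z axes, in that order (R = Rz(yaw) Ry(pitch) Rx(roll)).
In Python, from plant import get_obs, snapshot, camera_params, close_job, boxes_of, cut_out, landmark_of gives the robot as it stands.
- The arm moves only by the shell command python3 -m inch 'ROWS' [OPENING]. ROWS is text: rows parted by semicolons, each of 6 numbers parted by spaces: the shift along the tool's x, y, z in units of 30 cm (1.0 is 30 cm), then the turn, a rotation vector about the tool's x, y, z in units of pi rad (1.0 is pi rad). A call has 1 to 10 rows; each row is the pose to reach, as a shift and turn from the pose commanded when the call began, along the tool's axes at that moment, turning the shorter way round; what a row does not reach only later rows make up. A row lasts 1/12 s, in which the tool goes at most 41.7 mm and 7.16 degrees, less where a joint would pass 70% of its speed; a pose out of reach is approached as far as the arm can. A call with a number of a shift or a turn outside -1 to 1 is refused whole. A call with a gripper value outside its range is refused whole. OPENING is the closure, from -1 (fully open) to 1 (shut), set as the call begins (- or left out, the last holds). The fingers move at their own pace and stop on an object; the grip force is fixed at half the most. Time passes only in rows, so rows that repeat a pose let the fingers close. It gives the time, the measured TCP pose, the force, the opening and the grip force at its end, in the units of the state.
- get_obs(): the state, without advancing time (a new reading comes with each control period).
- snapshot(name): name is "scene" or "top" or "wrist"; returns the picture (400x640x3 uint8, red, green, blue); there is no depth.
- camera_params(name): a dict with "mtx" (3x3 intrinsics, pixels), "rvec" (rotation vector, rad) and "tvec" (3), from world to camera coordinates, as OpenCV has them. Camera axes: x right, y down, z forward; pixel columns grow to the right and rows downward; lengths in m; the calibration is good to about 2 mm. A picture is of the moment at which its call begins: read the wrist's pose just before it. camera_params takes no time and is no camera call; for the wrist camera it gives the pose at the moment of the call.
- close_job(): hands the job in; it is judged then, once.
Trained networks look in the newest picture that a camera, given by its name, has taken for a name from the list of things; names that differ only in an ending like _2 or _b are one class to them, and where a whole thing is asked for, a point or a joint stands for the part that bears it (a point fixed in the world has none). Each returns a list of dicts, best first, with "p" (0 to 1); they miss things now and then, are a little off and sometimes report something else, mostly with a low value. They report only what shows in the picture. A call takes as long as a camera call. They do not tell look-alikes from the thing itself.
- boxes_of(camera, thing): "rect" ([left, top, width, height] in pixels, round what is visible of it).
- cut_out(camera, thing): "pixels" (400x640 bool, what is visible of it) and "rect" ([left, top, width, height] in pixels, round what is visible of it).
- landmark_of(camera, thing): "uv" ([column, row] in pixels: a listed point, or the origin of a listed thing).
The state is a dict: "clock": time; "joint_pos": joint angles; "qvel": joint speeds; "tau": joint torques, N m; "tool_pos": TCP position; "orientation": TCP orientation; "force": force on the tool from outside, world axes, zero at the start; "moment": the same for the moment, N m; "opening": finger opening in m; "gripper_force": force on a finger pad.
Only numpy, scipy, OpenCV 4.12 (cv2) and the standard library are available. Lean on these libraries where they do the work, as an engineer would, in place of code of your own. Each camera call takes 0.05 s, during which the arm holds its last target. There are 200 camera calls.

## Working session

There is one attempt and no reset: what is moved stays moved. The work goes in short steps, Python scripts to look and compute and a shell command to move; the robot and the scene stay as the last step left them, time stands still between calls to the robot, and variables do not carry over. Pictures are saved under pics/ and viewed, at most 14 in all, crops included, and the job is handed in when it is done.

```bash
mkdir -p pics; ls; cat > h.py <<'E'
import numpy as np, cv2
from plant import *
def ray(cam,uv):
    p=camera_params(cam); K=np.array(p["mtx"]); R=cv2.Rodrigues(np.array(p["rvec"],float))[0]; t=np.array(p["tvec"],float).ravel()
    c=-R.T@t; d=R.T@np.linalg.inv(K)@np.array([uv[0],uv[1],1.]); return c,d
def onz(cam,uv,z=0.):
    c,d=ray(cam,uv); return c+d*(z-c[2])/d[2]
def proj(cam,P):
    p=camera_params(cam); return cv2.projectPoints(np.array(P,float).reshape(-1,1,3),np.array(p["rvec"],float),np.array(p["tvec"],float),np.array(p["mtx"],float),None)[0].reshape(-1,2)
def save(cam,name):
    im=snapshot(cam); cv2.imwrite(f"pics/{name}.png",im[:,:,::-1]); return im
E
python3 - <<'E'
from h import *
o=get_obs(); print(o)
for c in("scene","top","wrist"):
    save(c,c+"0"); print(c,ray(c,(320,200)))
for c in("scene","top"):
    for n in "spice_red spice_blue shaker honey tin spice_caddy breakfast_tray tin_tray timer mug".split():
        print(c,n,[(np.round(d["rect"]).tolist(),round(d["p"],2)) for d in boxes_of(c,n)[:4]],[(np.round(d["uv"]).tolist(),onz(c,d["uv"])[:2].round(3).tolist(),round(d["p"],2)) for d in landmark_of(c,n)[:4]])
E
```

```text
pics
{'clock': 0.0, 'joint_pos': array([ 8.77264149e+01,  2.05906107e+01,  6.33958080e-01, -1.85010745e-02,
       -7.01363447e+01, -1.65068802e+01]), 'qvel': array([-0.1242246 , -0.03826167, -0.00549166, -0.01927674, -0.07303715,
        0.07184103]), 'tau': array([-9.24944325e-04, -5.82721531e+01,  2.93044871e+01,  6.99722081e+00,
        6.80449579e-03, -1.75606833e-04]), 'tool_pos': array([0.2171897 , 0.63858879, 0.22563849]), 'orientation': array([ 1.79905893e+02, -9.75026414e-03, -1.87867578e+01]), 'force': array([ 0.47447147, -0.43224487, -0.05289111]), 'moment': array([-0.01739673,  0.03456138, -0.03563123]), 'gripper_force': 0.0, 'opening': 0.08764521431674828}
scene (array([-0.11785231, -0.986919  ,  0.72244633]), array([ 0.52759921,  0.68847478, -0.49778009]))
top (array([ 0.40276822, -0.04161254,  1.48390988]), array([ 0.11448721, -0.00525778, -0.99368176]))
wrist (array([0.28052091, 0.61651167, 0.38506223]), array([-0.23550401,  0.08340211, -0.96829391]))
scene spice_red [([218.0, 166.0, 14.0, 38.0], 0.93)] [([229.0, 198.0], [0.441, 0.2], 0.78)]
scene spice_blue [([186.0
[... 1774 characters left out ...]
56)]
top tin [] [([322.0, 244.0], [0.447, -0.052], 0.58)]
top spice_caddy [([251.0, 154.0, 57.0, 43.0], 0.72), ([220.0, 246.0, 15.0, 12.0], 0.67), ([318.0, 235.0, 19.0, 18.0], 0.54)] [([280.0, 177.0], [0.643, 0.067], 0.89)]
top breakfast_tray [([321.0, 161.0, 64.0, 48.0], 0.95)] [([353.0, 182.0], [0.624, -0.147], 0.81), ([282.0, 175.0], [0.649, 0.061], 0.72)]
top tin_tray [([172.0, 183.0, 39.0, 36.0], 0.96), ([410.0, 241.0, 25.0, 29.0], 0.44)] [([194.0, 200.0], [0.581, 0.313], 0.57)]
top timer [([411.0, 245.0, 23.0, 23.0], 0.91)] [([418.0, 257.0], [0.406, -0.327], 0.85)]
top mug [([311.0, 113.0, 37.0, 33.0], 0.77), ([411.0, 246.0, 22.0, 20.0], 0.67)] [([328.0, 131.0], [0.779, -0.076], 0.95)]
```

```bash
python3 - <<'E'
import cv2
a=cv2.imread("pics/top0.png")[100:290,140:500]; cv2.imwrite("pics/topc.png",cv2.resize(a,None,fx=2.2,fy=2.2,interpolation=2))
a=cv2.imread("pics/scene0.png")[140:340,170:430]; cv2.imwrite("pics/scenec.png",cv2.resize(a,None,fx=3,fy=3,interpolation=2))
E
```

```text
(no output)
```

View pics/topc.png

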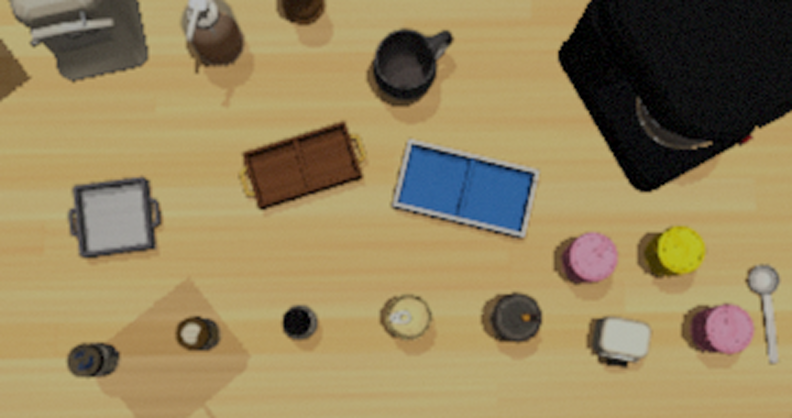

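View pics/scenec.png

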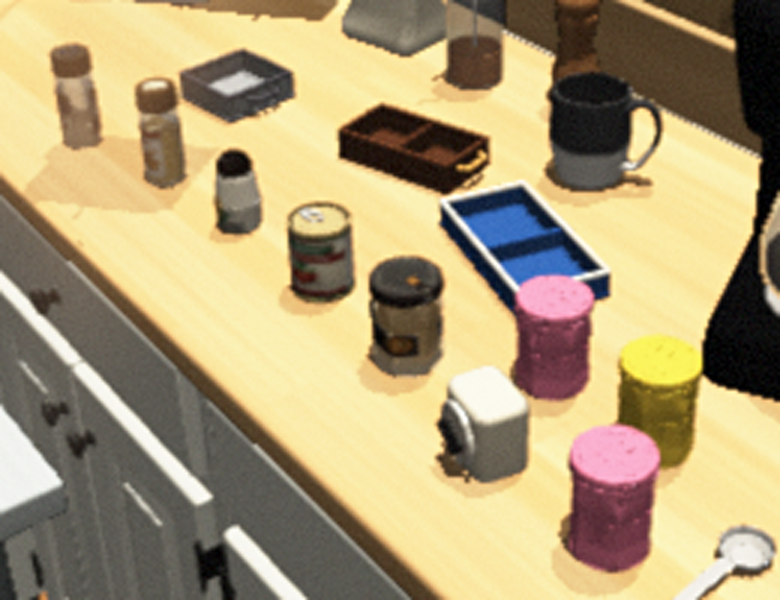

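View pics/wrist0.png

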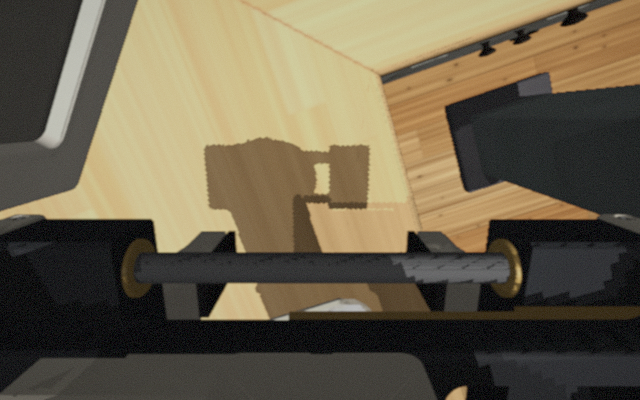

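The crops show the front row from left to right:
- Spice jars at top pixels ~(183,263) and ~(229,252). Either one can go in either bay.
- Black-topped shaker at (276,246).
- Tin at (325,244).
- Dark-lidded honey at (374,244).
- Timer at (423,255).

Look-alikes for the honey are pink at (409,217) and (471,250), and yellow at (449,214). The scene view shows the dark lid and glass jar at (305,245), so that is the honey. The trays are steel (192,198), caddy (277,175) and blue (352,185).

Next I fit the positions and take one close crop.

```bash
cat > fit.py <<'E'
from h import *
from scipy.optimize import minimize
def cyl(x,y,r,h):
    a=np.linspace(0,2*np.pi,40); return np.array([[x+r*np.cos(t),y+r*np.sin(t),z] for t in a for z in(0,h)])
def box(x,y,th,a,b,h):
    c,s=np.cos(th),np.sin(th); return np.array([[x+c*u-s*v,y+s*u+c*v,z] for u in(-a/2,a/2) for v in(-b/2,b/2) for z in(0,h)])
def rast(cam,P):
    m=np.zeros((400,640),np.uint8); hull=cv2.convexHull((proj(cam,P)*16).round().astype(np.int32)); cv2.fillConvexPoly(m,hull,1,cv2.LINE_8,4); return m>0
def masks(thing,xy,pts,cams=("scene","top")):
    out={}
    for c in cams:
        m0=rast(c,pts(*xy)); best=None
        for d in cut_out(c,thing):
            m=np.array(d["pixels"]); iou=(m&m0).sum()/max(1,(m|m0).sum())
            if best is None or iou>best[0]: best=(iou,m)
        if best and best[0]>.3: out[c]=best[1]
    return out
def fit(thing,p0,pts):
    ms=masks(thing,p0,pts)
    def cost(p,c): 
        m=rast(c,pts(*p)); return 1-(m&ms[c]).sum()/(m|ms[c]).sum()
    sim=np.array([p0]+[np.array(p0)+[.015 if i==j and i<2 else (.15 if i==j else 0) for j in range(len(p0))] for i in range(len(p0))])
    r={}
    for k in [list(ms)]+[[c] for c in ms]:
        o=minimize(lambda p:sum(cost(p,c) for c in k),p0,method="Nelder-Mead",options=dict(initial_simplex=sim,xatol=1e-4)); r["+".join(k)]=(o.x.round(4).tolist(),round(o.fun/len(k),3))
    return r
E
python3 - <<'E'
from fit import *
save("scene","s1");save("top","t1")
C=dict(spice_blue=(.394,.33,.0205,.105),spice_red=(.437,.205,.0205,.105),shaker=(.443,.065,.0225,.078),tin=(.447,-.054,.0285,.072),honey=(.44,-.197,.0305,.082))
for n,(x,y,r,h) in C.items(): print(n,fit(n,[x,y],lambda x,y:cyl(x,y,r,h)))
B=dict(spice_caddy=(.642,.067,.25,.075,.14,.034),breakfast_tray=(.62,-.147,-.22,.09,.175,.029),tin_tray=(.582,.315,.08,.092,.092,.033))
for n,(x,y,t,a,b,h) in B.items(): print(n,fit(n,[x,y,t],lambda x,y,t:box(x,y,t,a,b,h)))
im=cv2.imread("pics/s1.png")[145:275,180:330]; cv2.imwrite("pics/close.png",cv2.resize(im,None,fx=4.5,fy=4.5,interpolation=2))
E
```

```text
spice_blue {'scene+top': ([0.3987, 0.3268], np.float64(0.176)), 'scene': ([0.4009, 0.3339], np.float64(0.11)), 'top': ([0.3973, 0.3291], np.float64(0.226))}
spice_red {'scene+top': ([0.429, 0.1981], np.float64(0.16)), 'scene': ([0.4293, 0.2008], np.float64(0.146)), 'top': ([0.4291, 0.1977], np.float64(0.174))}
shaker {'scene+top': ([0.4394, 0.0719], np.float64(0.247)), 'scene': ([0.443, 0.0803], np.float64(0.208)), 'top': ([0.4394, 0.0744], np.float64(0.261))}
tin {'scene+top': ([0.446, -0.0632], np.float64(0.069)), 'scene': ([0.446, -0.0631], np.float64(0.075)), 'top': ([0.4462, -0.063], np.float64(0.065))}
honey {'scene+top': ([0.4418, -0.1972], np.float64(0.109)), 'scene': ([0.4437, -0.1938], np.float64(0.107)), 'top': ([0.442, -0.1987], np.float64(0.103))}
spice_caddy {'scene+top': ([0.6448, 0.0706, 0.2652], np.float64(0.093)), 'scene': ([0.6432, 0.0716, 0.2428], np.float64(0.1)), 'top': ([0.6448, 0.0709, 0.275], np.float64(0.072))}
breakfast_tray {'scene+top': ([0.6116, -0.1407, -0.2636], np.float64(0.132)), 'scene': ([0.61, -0.1393, -0.2378], np.float64(0.223)), 'top': ([0.6116, -0.1407, -0.2563], np.float64(0.029))}
tin_tray {'top': ([0.5812, 0.3139, 0.1207], np.float64(0.084))}
```

View pics/close.png

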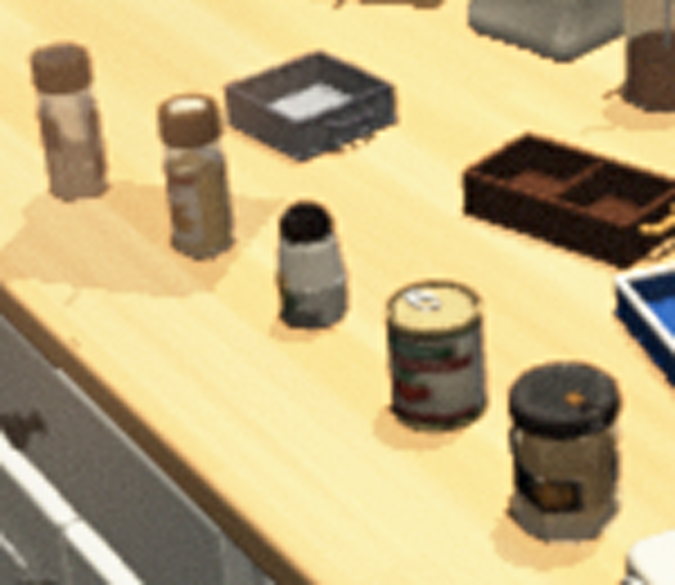

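```bash
cat > go.py <<'E'
# usage: go.py yaw x y z [x y z ...] : shifts (units) from the present pose along tool axes
import sys; from h import *
from scipy.spatial.transform import Rotation as Ro
o=get_obs(); a=list(map(float,sys.argv[1:])); R=Ro.from_euler("xyz",o["orientation"],degrees=True)
T=Ro.from_euler("xyz",[180,0,a[0]],degrees=True)
print("t",round(o["clock"],2),"at",np.round(o["tool_pos"],4),np.round(o["orientation"],1),"turn",((R.inv()*T).as_rotvec()/np.pi).round(4))
for i in range(1,len(a),3): print(a[i:i+3],(R.inv().apply(np.array(a[i:i+3])-o["tool_pos"])/.3).round(4))
E
python3 go.py -75 .399 .329 .2
```

```text
t 3.05 at [0.2173 0.639  0.2265] [180.    0.  -18.8] turn [0.     0.     0.3123]
[0.399, 0.329, 0.2] [0.9061 0.7833 0.0885]
```

```bash
python3 -m inch '0.2 0.18 0.02 0 0 0.07; 0.4 0.35 0.04 0 0 0.14; 0.6 0.52 0.06 0 0 0.21; 0.8 0.7 0.08 0 0 0.28; 0.906 0.783 0.0885 0 0 0.3123; 0.906 0.783 0.0885 0 0 0.3123; 0.906 0.783 0.0885 0 0 0.3123; 0.906 0.783 0.0885 0 0 0.3123; 0.906 0.783 0.0885 0 0 0.3123; 0.906 0.783 0.0885 0 0 0.3123' -1; python3 -m inch '0 0 0 0 0 0;0 0 0 0 0 0;0 0 0 0 0 0'; python3 go.py -75 .399 .329 .2 .399 .329 .06; python3 -c "
from h import *; save('wrist','w1')"
```

```text
clock: 3.88
tool_pos: [0.4003, 0.325, 0.1999]
orientation: [180.0, -0.0, -75.2]
force: [0.3, -0.5, -0.5]
opening: 0.0876
gripper_force: 0.0
clock: 4.13
tool_pos: [0.3989, 0.3299, 0.2002]
orientation: [-180.0, 0.0, -74.9]
force: [-1.4, -0.4, -0.1]
opening: 0.0877
gripper_force: 0.0
t 4.13 at [0.3989 0.3299 0.2002] [-180.     0.   -74.9] turn [-0.0001  0.0001  0.0003]
[0.399, 0.329, 0.2] [0.003  0.0005 0.0006]
[0.399, 0.329, 0.06] [0.0032 0.0006 0.4673]
```

View pics/w1.png

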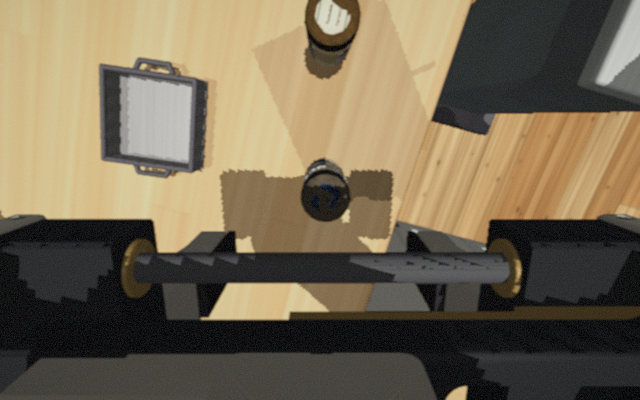

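The wrist view shows the blue-capped jar's top at (326,192), the other spice cap at (332,18) and the steel tray at (152,118). I use them to cross-check the fits.

```bash
python3 - <<'E'
from fit import *
snapshot("wrist")
print(onz("wrist",(326,192),.105),onz("wrist",(332,15),.105))
for n,a in dict(spice_blue=(.399,.329,.0205,.105),spice_red=(.429,.198,.0205,.105)).items():
    m=[d for d in cut_out("wrist",n)]
    for d in m[:3]: print(n,d["rect"],d["p"])
c=[.581,.314,.12]
def f(p): return box(*p,.092,.092,.033)
import fit
ms=masks("tin_tray",c,lambda *p:f(p),("wrist",))
if ms:
    m=ms["wrist"]
    o=minimize(lambda p:1-(rast("wrist",f(p))&m).sum()/(rast("wrist",f(p))|m).sum(),c,method="Nelder-Mead",options=dict(initial_simplex=[c,[.59,.314,.12],[.581,.325,.12],[.581,.314,.2]])); print("tin_tray",o.x,o.fun)
E
```

```text
[0.39710392 0.32117656 0.105     ] [0.42673229 0.19718357 0.105     ]
spice_blue [299.2, 158.2, 51.7, 63.8] 0.77
spice_red [301.7, 0.0, 58.4, 67.8] 0.86
tin_tray [0.5784121  0.31287853 0.1194168 ] 0.07548369515850673
```

```bash
python3 -m inch '0.015 0.007 0.08 0 0 0; 0.015 0.007 0.16 0 0 0; 0.015 0.007 0.24 0 0 0; 0.015 0.007 0.32 0 0 0; 0.015 0.007 0.39 0 0 0; 0.015 0.007 0.44 0 0 0; 0.015 0.007 0.474 0 0 0; 0.015 0.007 0.474 0 0 0; 0.015 0.007 0.474 0 0 0'; python3 -m inch '0 0 0 0 0 0;0 0 0 0 0 0;0 0 0 0 0 0;0 0 0 0 0 0;0 0 0 0 0 0;0 0 0 0 0 0;0 0 0 0 0 0' 1; python3 go.py -75 .398 .325 .2 .636 .104 .2
```

```text
clock: 5.13
tool_pos: [0.3982, 0.3244, 0.0578]
orientation: [180.0, -0.0, -75.0]
force: [0.7, -0.2, 0.2]
opening: 0.0874
gripper_force: 0.0
clock: 5.72
tool_pos: [0.3982, 0.3243, 0.058]
orientation: [-180.0, 0.0, -75.0]
force: [0.4, -0.7, 0.4]
opening: 0.0461
gripper_force: 0.0
t 5.72 at [0.3982 0.3243 0.058 ] [-180.    0.  -75.] turn [-0.0001  0.0001  0.    ]
[0.398, 0.325, 0.2] [-2.600e-03 -1.000e-04 -4.734e-01]
[0.636, 0.104, 0.2] [ 0.9143 -0.5756 -0.4734]
```

```bash
python3 -m inch '0 0 0 0 0 0;0 0 0 0 0 0;0 0 0 0 0 0;0 0 0 0 0 0'; python3 -m inch '0 0 -0.03 0 0 0; 0 0 -0.1 0 0 0; 0 0 -0.2 0 0 0; 0 0 -0.3 0 0 0; 0 0 -0.4 0 0 0; 0 0 -0.474 0 0 0; 0 0 -0.474 0 0 0'; python3 go.py -75 .636 .104 .2
```

```text
clock: 6.05
tool_pos: [0.3981, 0.3242, 0.0578]
orientation: [180.0, -0.0, -75.0]
force: [-0.7, -0.2, 0.1]
opening: 0.0402
gripper_force: 29.9
clock: 6.63
tool_pos: [0.3999, 0.3261, 0.2058]
orientation: [-179.6, 0.3, -74.9]
force: [-1.0, 0.4, -1.1]
opening: 0.04
gripper_force: 29.9
t 6.63 at [0.3999 0.3261 0.2058] [-179.6    0.3  -74.9] turn [-0.0022  0.0015  0.0003]
[0.636, 0.104, 0.2] [ 0.9194 -0.5676  0.0188]
```

```bash
python3 -m inch '0.05 -0.03 0 0 0 0; 0.14 -0.09 0 0 0 0; 0.25 -0.16 0 0 0 0; 0.36 -0.23 0 0 0 0; 0.47 -0.3 0 0 0 0; 0.58 -0.366 0 0 0 0; 0.69 -0.436 0 0 0 0; 0.8 -0.505 0 0 0 0; 0.88 -0.555 0 0 0 0; 0.914 -0.576 0 0 0 0'; python3 -m inch '0 0 0 0 0 0;0 0 0 0 0 0;0 0 0 0 0 0'; python3 go.py -75 .636 .104 .2; python3 -c "
from h import *; save('wrist','w2');save('top','t2');a=cv2.imread('pics/w2.png');b=cv2.imread('pics/t2.png')[100:290,140:500];b=cv2.resize(b,(640,338));cv2.imwrite('pics/c2.png',cv2.vconcat([a,b])[:,:] if 0 else cv2.resize(cv2.vconcat([a,b]),None,fx=.8,fy=.8))"
```

```text
clock: 7.47
tool_pos: [0.6379, 0.1011, 0.1993]
orientation: [179.9, -0.0, -75.1]
force: [-0.4, 1.6, -1.5]
opening: 0.0404
gripper_force: 29.9
clock: 7.72
tool_pos: [0.6353, 0.1046, 0.1999]
orientation: [180.0, 0.0, -75.0]
force: [-0.6, 0.8, -1.4]
opening: 0.0401
gripper_force: 29.9
t 7.72 at [0.6353 0.1046 0.1999] [180.   0. -75.] turn [0.0002 0.0001 0.0001]
[0.636, 0.104, 0.2] [ 0.0026 -0.0018 -0.0005]
```

View pics/c2.png

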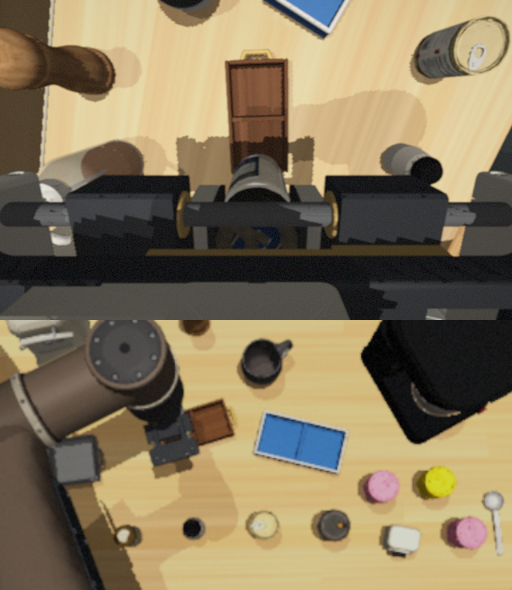

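The wrist view shows the jar in line with the caddy, with the divider's centre at about (324,145). I check that against the fit, then lower.

```bash
python3 -c "
from h import *; print(onz('wrist',(324,145),.034), onz('wrist',(324,75),.034))"; python3 -m inch '0 0 0.08 0 0 0; 0 0 0.16 0 0 0; 0 0 0.24 0 0 0; 0 0 0.31 0 0 0; 0 0 0.37 0 0 0; 0 0 0.41 0 0 0; 0 0 0.43 0 0 0; 0 0 0.443 0 0 0;0 0 0.45 0 0 0;0 0 0.45 0 0 0'; python3 -m inch '0 0 0.003 0 0 0; 0 0 0.005 0 0 0;0 0 0.005 0 0 0'; python3 go.py -75 .636 .104 .06
```

```text
[0.64286059 0.06669398 0.034     ] [0.65992367 0.00405751 0.034     ]
clock: 8.65
tool_pos: [0.6364, 0.1045, 0.0656]
orientation: [-179.9, 0.0, -75.0]
force: [0.3, -0.5, -1.5]
opening: 0.0403
gripper_force: 29.9
clock: 8.9
tool_pos: [0.6364, 0.1042, 0.0641]
orientation: [-179.9, 0.0, -75.0]
force: [-0.0, -1.0, -1.8]
opening: 0.0406
gripper_force: 29.9
t 8.9 at [0.6364 0.1042 0.0641] [-179.9    0.   -75. ] turn [-0.0003  0.     -0.    ]
[0.636, 0.104, 0.06] [0.0003 0.0014 0.0137]
```

```bash
python3 -m inch '0 0 0.002 0 0 0; 0 0 0.004 0 0 0;0 0 0.004 0 0 0;0 0 0.004 0 0 0'; python3 -m inch '0 0 0.002 0 0 0; 0 0 0.003 0 0 0;0 0 0.003 0 0 0;0 0 0.003 0 0 0'
```

```text
clock: 9.23
tool_pos: [0.6363, 0.1041, 0.0628]
orientation: [-180.0, -0.0, -75.0]
force: [-2.2, 0.1, 2.3]
opening: 0.04
gripper_force: 29.9
clock: 9.57
tool_pos: [0.6363, 0.1041, 0.0628]
orientation: [-179.9, -0.0, -75.0]
force: [-3.8, 0.2, 9.4]
opening: 0.0401
gripper_force: 30.0
```

```bash
python3 -m inch '0 0 -0.003 0 0 0;0 0 -0.003 0 0 0;0 0 -0.003 0 0 0;0 0 -0.003 0 0 0;0 0 -0.003 0 0 0;0 0 -0.003 0 0 0' -1; python3 -m inch '0 0 -0.04 0 0 0; 0 0 -0.14 0 0 0; 0 0 -0.26 0 0 0; 0 0 -0.38 0 0 0; 0 0 -0.47 0 0 0; 0 0 -0.47 0 0 0; 0 0 -0.47 0 0 0'; python3 go.py -75 .428 .198 .2; python3 -c "
from h import *
print(boxes_of('wrist','spice_blue')[:1]) if (save('wrist','w3') is not None) else 0"
```

```text
clock: 10.07
tool_pos: [0.636, 0.1041, 0.0621]
orientation: [180.0, -0.0, -75.0]
force: [0.1, -0.6, -1.0]
opening: 0.0749
gripper_force: 0.0
clock: 10.65
tool_pos: [0.6371, 0.1045, 0.2066]
orientation: [-179.7, 0.0, -75.0]
force: [-0.1, 0.3, -0.7]
opening: 0.0876
gripper_force: 0.0
t 10.65 at [0.6371 0.1045 0.2066] [-179.7    0.   -75. ] turn [-0.0016  0.0003  0.0001]
[0.428, 0.198, 0.2] [-0.4814  0.5925  0.0194]
[{'rect': [302.2, 164.6, 45.3, 63.2], 'p': 0.72}]
```

```bash
python3 -m inch '-0.05 0.06 0 0 0 0; -0.13 0.16 0 0 0 0; -0.21 0.26 0 0 0 0; -0.3 0.36 0 0 0 0; -0.38 0.465 0 0 0 0; -0.45 0.55 0.01 0 0 0; -0.482 0.589 0.01 0 0 0;-0.482 0.589 0.01 0 0 0;-0.482 0.589 0.01 0 0 0;-0.482 0.589 0.01 0 0 0'; python3 go.py -75 .428 .198 .058; python3 - <<'E'
from h import *
im=save('wrist','w4')
for d in cut_out('wrist','spice_red')[:2]: print(d['rect'],d['p'])
for d in cut_out('wrist','spice_blue')[:2]: print(d['rect'],d['p'])
print(proj('wrist',[[.428,.198,.105],[.428,.198,0]]))
E
```

```text
clock: 11.58
tool_pos: [0.4281, 0.1979, 0.1999]
orientation: [180.0, -0.0, -75.0]
force: [1.0, -1.0, -0.1]
opening: 0.0878
gripper_force: 0.0
t 11.58 at [0.4281 0.1979 0.1999] [180.  -0. -75.] turn [ 0.0003 -0.0002  0.0002]
[0.428, 0.198, 0.058] [-6.000e-04 -3.000e-04  4.729e-01]
[296.5, 161.0, 49.9, 67.3] 0.97
[33.8, 0.1, 130.3, 59.6] 0.58
[[321.57198483 202.59524684]
 [321.35768023 178.31738133]]
```

View pics/w4.png

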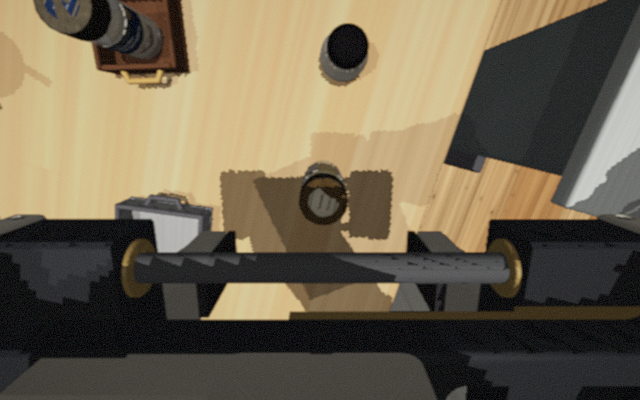

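The blue jar stands upright in the near bay at (100,30). The next jar's cap is at (324,199), within 3 mm of the prediction, and the shaker's top is at (348,46). Grasping the second jar now.

```bash
python3 -c "
from h import *; print(onz('wrist',(348,46),.078), onz('wrist',(346,64),.03))"; python3 -m inch '0.007 0 0.08 0 0 0; 0.007 0 0.16 0 0 0; 0.007 0 0.24 0 0 0; 0.007 0 0.32 0 0 0; 0.007 0 0.39 0 0 0; 0.007 0 0.44 0 0 0; 0.007 0 0.473 0 0 0; 0.007 0 0.473 0 0 0; 0.007 0 0.473 0 0 0'; python3 -m inch '0 0 0 0 0 0;0 0 0 0 0 0;0 0 0 0 0 0;0 0 0 0 0 0;0 0 0 0 0 0;0 0 0 0 0 0;0 0 0 0 0 0;0 0 0 0 0 0;0 0 0 0 0 0;0 0 0 0 0 0' 1; python3 go.py -75 .652 .036 .2;  python3 -m inch '0 0 -0.03 0 0 0; 0 0 -0.1 0 0 0; 0 0 -0.2 0 0 0; 0 0 -0.3 0 0 0; 0 0 -0.4 0 0 0; 0 0 -0.474 0 0 0; 0 0 -0.474 0 0 0'
```

```text
[0.43906185 0.07548308 0.078     ] [0.435341   0.08118284 0.03      ]
clock: 12.48
tool_pos: [0.4287, 0.1954, 0.0579]
orientation: [179.9, -0.1, -75.0]
force: [0.3, 0.1, 0.2]
opening: 0.0876
gripper_force: 0.0
clock: 13.32
tool_pos: [0.4284, 0.196, 0.0584]
orientation: [180.0, -0.0, -75.0]
force: [-1.2, -0.3, 0.5]
opening: 0.0403
gripper_force: 29.8
t 13.32 at [0.4284 0.196  0.0584] [180.  -0. -75.] turn [ 0. -0.  0.]
[0.652, 0.036, 0.2] [ 0.7082 -0.5816 -0.4719]
clock: 13.9
tool_pos: [0.4306, 0.1975, 0.2062]
orientation: [-179.6, 0.2, -74.9]
force: [0.5, 0.5, -0.5]
opening: 0.0406
gripper_force: 29.8
```

```bash
python3 -m inch '0.04 -0.03 0 0 0 0; 0.12 -0.1 0 0 0 0; 0.22 -0.18 0 0 0 0; 0.32 -0.26 0 0 0 0; 0.42 -0.345 0 0 0 0; 0.52 -0.427 0 0 0 0; 0.61 -0.5 0 0 0 0; 0.68 -0.558 0 0 0 0; 0.708 -0.582 0 0 0 0; 0.708 -0.582 0 0 0 0'; python3 -m inch '0 0 0 0 0 0;0 0 0 0 0 0'; python3 go.py -75 .652 .036 .0635; python3 -m inch '0 0 0.08 0 0 0; 0 0 0.16 0 0 0; 0 0 0.24 0 0 0; 0 0 0.31 0 0 0; 0 0 0.37 0 0 0; 0 0 0.41 0 0 0; 0 0 0.43 0 0 0; 0 0 0.443 0 0 0;0 0 0.45 0 0 0;0 0 0.45 0 0 0'; python3 -m inch '0 0 0.002 0 0 0; 0 0 0.005 0 0 0;0 0 0.005 0 0 0;0 0 0.005 0 0 0'
```

```text
clock: 14.73
tool_pos: [0.6533, 0.0342, 0.1994]
orientation: [179.9, -0.0, -75.1]
force: [0.4, 0.5, -0.6]
opening: 0.0407
gripper_force: 29.8
clock: 14.9
tool_pos: [0.6513, 0.0365, 0.2005]
orientation: [180.0, 0.0, -75.0]
force: [0.0, 0.9, -1.5]
opening: 0.0406
gripper_force: 29.8
t 14.9 at [0.6513 0.0365 0.2005] [180.   0. -75.] turn [0.0002 0.0001 0.0001]
[0.652, 0.036, 0.0635] [ 0.0023 -0.0023  0.4566]
clock: 15.73
tool_pos: [0.6525, 0.0364, 0.0662]
orientation: [-179.9, -0.0, -75.0]
force: [-0.1, 0.3, -2.2]
opening: 0.0405
gripper_force: 29.8
clock: 16.07
tool_pos: [0.6523, 0.036, 0.0645]
orientation: [-180.0, 0.0, -75.0]
force: [-0.1, -0.2, -2.1]
opening: 0.0403
gripper_force: 29.8
```

Floor contact should come at about z = 0.0632.

```bash
python3 -m inch '0 0 0.002 0 0 0; 0 0 0.004 0 0 0;0 0 0.004 0 0 0;0 0 0.004 0 0 0'; python3 -m inch '0 0 0.002 0 0 0; 0 0 0.003 0 0 0;0 0 0.003 0 0 0;0 0 0.003 0 0 0'
```

```text
clock: 16.4
tool_pos: [0.6524, 0.036, 0.0634]
orientation: [-180.0, -0.0, -75.0]
force: [-2.0, -0.8, 4.4]
opening: 0.0403
gripper_force: 29.9
clock: 16.73
tool_pos: [0.6524, 0.036, 0.0634]
orientation: [-179.9, -0.0, -75.0]
force: [-4.4, -0.9, 10.3]
opening: 0.0403
gripper_force: 29.9
```

```bash
python3 -m inch '0 0 -0.003 0 0 0;0 0 -0.003 0 0 0;0 0 -0.003 0 0 0;0 0 -0.003 0 0 0;0 0 -0.003 0 0 0;0 0 -0.003 0 0 0' -1; python3 -m inch '0 0 -0.04 0 0 0; 0 0 -0.14 0 0 0; 0 0 -0.26 0 0 0; 0 0 -0.38 0 0 0; 0 0 -0.47 0 0 0; 0 0 -0.47 0 0 0; 0 0 -0.47 0 0 0'; python3 -m inch '-0.03 0.06 0 0 0 0.01; -0.08 0.17 0 0 0 0.04; -0.13 0.28 0 0 0 0.07; -0.18 0.39 0 0 0 0.1; -0.23 0.5 0 0 0 0.13; -0.28 0.6 0 0 0 0.16; -0.309 0.649 0 0 0 0.1656;-0.309 0.649 0 0 0 0.1656;-0.309 0.649 0 0 0 0.1656;-0.309 0.649 0 0 0 0.1656'; python3 go.py -104.8 .44 .075 .033; python3 - <<'E'
from h import *
im=save('wrist','w5')
for d in cut_out('wrist','shaker')[:2]: print(d['rect'],d['p'])
print(proj('wrist',[[.44,.075,.078],[.44,.075,0]]))
E
```

```text
clock: 17.23
tool_pos: [0.6521, 0.0361, 0.0627]
orientation: [180.0, -0.0, -75.0]
force: [-0.1, 0.1, -0.1]
opening: 0.0747
gripper_force: 0.0
clock: 17.82
tool_pos: [0.6532, 0.0364, 0.2072]
orientation: [-179.7, 0.0, -75.0]
force: [-0.1, -0.1, -0.9]
opening: 0.0875
gripper_force: 0.0
clock: 18.65
tool_pos: [0.4403, 0.0753, 0.2039]
orientation: [-180.0, -0.0, -104.7]
force: [-0.2, -0.1, -0.0]
opening: 0.0877
gripper_force: 0.0
t 18.65 at [0.4403 0.0753 0.2039] [-180.    -0.  -104.7] turn [-0.     -0.      0.0003]
[0.44, 0.075, 0.033] [0.0012 0.0008 0.5696]
[301.7, 161.1, 43.1, 46.5] 0.6
[[322.0684355  192.70221339]
 [321.78111834 176.86422088]]
```

View pics/w5.png

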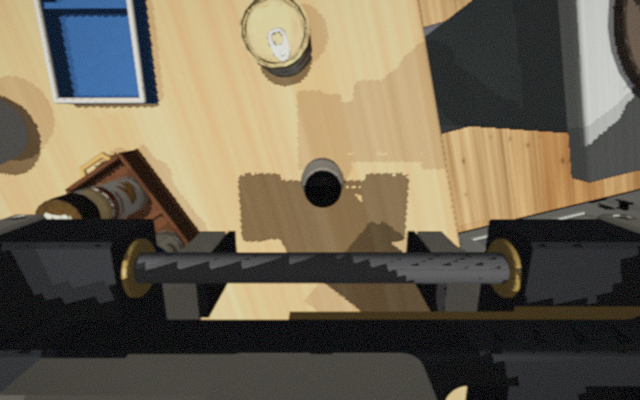

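The shaker's top is at (323,189), 3 mm from the prediction. The tin's top is at (276,35), and the second spice jar stands in its bay at lower left. Grasping the shaker low.

```bash
python3 -c "
from h import *; print(onz('wrist',(276,35),.072))"; python3 -m inch '0.009 0 0.1 0 0 0; 0.009 0 0.2 0 0 0; 0.009 0 0.3 0 0 0; 0.009 0 0.4 0 0 0; 0.009 0 0.48 0 0 0; 0.009 0 0.54 0 0 0; 0.009 0 0.572 0 0 0; 0.009 0 0.572 0 0 0; 0.009 0 0.572 0 0 0'; python3 -m inch '0 0 0 0 0 0;0 0 0 0 0 0;0 0 0 0 0 0;0 0 0 0 0 0;0 0 0 0 0 0;0 0 0 0 0 0;0 0 0 0 0 0;0 0 0 0 0 0;0 0 0 0 0 0;0 0 0 0 0 0' 1; python3 go.py -104.8 .44 .075 .18;  python3 -m inch '0 0 -0.03 0 0 0; 0 0 -0.1 0 0 0; 0 0 -0.2 0 0 0; 0 0 -0.3 0 0 0; 0 0 -0.4 0 0 0; 0 0 -0.45 0 0 0; 0 0 -0.45 0 0 0'; python3 go.py -104.8 .622 -.1 .165
```

```text
[ 0.44304757 -0.06062491  0.072     ]
clock: 19.5
tool_pos: [0.4395, 0.0721, 0.0316]
orientation: [179.9, -0.1, -104.8]
force: [0.5, 0.0, 1.0]
opening: 0.0878
gripper_force: 0.0
clock: 20.33
tool_pos: [0.4393, 0.0726, 0.0324]
orientation: [180.0, -0.0, -104.8]
force: [-2.1, 1.0, 3.3]
opening: 0.0408
gripper_force: 29.8
t 20.33 at [0.4393 0.0726 0.0324] [ 180.    -0.  -104.8] turn [ 0. -0. -0.]
[0.44, 0.075, 0.18] [-8.300e-03 -3.000e-04 -4.921e-01]
clock: 20.92
tool_pos: [0.4413, 0.0735, 0.1709]
orientation: [-179.7, 0.2, -104.8]
force: [0.3, 0.2, -1.0]
opening: 0.0402
gripper_force: 29.5
t 20.92 at [0.4413 0.0735 0.1709] [-179.7    0.2 -104.8] turn [-0.0016  0.0014  0.0002]
[0.622, -0.1, 0.165] [ 0.4057 -0.7297  0.0214]
```

```bash
python3 -m inch '0.03 -0.05 0 0 0 0; 0.07 -0.13 0 0 0 0; 0.12 -0.23 0 0 0 0; 0.18 -0.33 0 0 0 0; 0.235 -0.43 0 0 0 0; 0.29 -0.53 0 0 0 0; 0.34 -0.62 0 0 0 0; 0.38 -0.7 0 0 0 0; 0.401 -0.736 0 0 0 0; 0.401 -0.736 0 0 0 0'; python3 -m inch '0 0 0 0 0 0;0 0 0 0 0 0;0 0 0 0 0 0'; python3 go.py -104.8 .622 -.1 .0375; python3 -c "
from h import *; save('wrist','w6')"
```

```text
clock: 21.75
tool_pos: [0.6229, -0.1021, 0.165]
orientation: [179.9, -0.1, -104.9]
force: [0.2, 1.2, -1.7]
opening: 0.0408
gripper_force: 29.5
clock: 22.0
tool_pos: [0.6214, -0.0994, 0.1671]
orientation: [180.0, 0.0, -104.8]
force: [-0.5, 0.9, -0.9]
opening: 0.0407
gripper_force: 29.5
t 22.0 at [ 0.6214 -0.0994  0.1671] [ 180.     0.  -104.8] turn [0.0002 0.     0.0002]
[0.622, -0.1, 0.0375] [ 0.0014 -0.0027  0.4321]
```

View pics/w6.png

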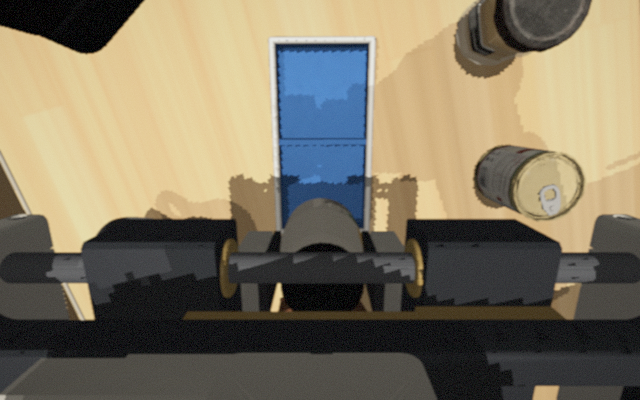

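The shaker is centred over the tray axis and the divider is at (322,140). The tin (550,185) and honey (543,15) tops are in view. Lowering.

```bash
python3 -c "
from h import *; print(onz('wrist',(322,141),.028),onz('wrist',(550,185),.072),onz('wrist',(543,15),.082))"; python3 -m inch '0 0 0.08 0 0 0; 0 0 0.16 0 0 0; 0 0 0.24 0 0 0; 0 0 0.31 0 0 0; 0 0 0.36 0 0 0; 0 0 0.395 0 0 0; 0 0 0.41 0 0 0; 0 0 0.42 0 0 0;0 0 0.424 0 0 0;0 0 0.424 0 0 0'; python3 -m inch '0 0 0.002 0 0 0; 0 0 0.004 0 0 0;0 0 0.004 0 0 0;0 0 0.004 0 0 0';  python3 -m inch '0 0 0.002 0 0 0; 0 0 0.004 0 0 0;0 0 0.004 0 0 0;0 0 0.004 0 0 0'
```

```text
[ 0.60972283 -0.14254961  0.028     ] [ 0.44231009 -0.06624116  0.072     ] [ 0.44332704 -0.18983128  0.082     ]
clock: 22.88
tool_pos: [0.6226, -0.1, 0.0409]
orientation: [-179.9, 0.0, -104.8]
force: [0.5, -0.5, -1.6]
opening: 0.0411
gripper_force: 29.5
clock: 23.22
tool_pos: [0.6223, -0.1002, 0.0393]
orientation: [-180.0, 0.0, -104.8]
force: [0.6, 0.4, -1.4]
opening: 0.0407
gripper_force: 29.5
clock: 23.55
tool_pos: [0.622, -0.1002, 0.0376]
orientation: [180.0, -0.0, -104.8]
force: [-0.2, -0.5, -1.3]
opening: 0.0405
gripper_force: 29.5
```

```bash
python3 -m inch '0 0 0.002 0 0 0; 0 0 0.003 0 0 0;0 0 0.003 0 0 0;0 0 0.003 0 0 0';  python3 -m inch '0 0 0.002 0 0 0; 0 0 0.003 0 0 0;0 0 0.003 0 0 0'
```

```text
clock: 23.88
tool_pos: [0.6222, -0.1002, 0.0374]
orientation: [-180.0, -0.0, -104.8]
force: [-2.5, 0.8, 5.4]
opening: 0.0405
gripper_force: 30.0
clock: 24.13
tool_pos: [0.6223, -0.1001, 0.0373]
orientation: [-180.0, -0.0, -104.8]
force: [-3.5, 2.0, 11.9]
opening: 0.0408
gripper_force: 30.5
```

```bash
python3 -m inch '0 0 -0.003 0 0 0;0 0 -0.003 0 0 0;0 0 -0.003 0 0 0;0 0 -0.003 0 0 0;0 0 -0.003 0 0 0;0 0 -0.003 0 0 0' -1; python3 -m inch '0 0 -0.04 0 0 0; 0 0 -0.14 0 0 0; 0 0 -0.26 0 0 0; 0 0 -0.38 0 0 0; 0 0 -0.5 0 0 0; 0 0 -0.54 0 0 0; 0 0 -0.54 0 0 0'; python3 -m inch '0.05 0.06 0 0 0 0; 0.13 0.14 0 0 0 0; 0.21 0.23 0 0 0 0; 0.29 0.31 0 0 0 0; 0.37 0.4 0 0 0 0; 0.43 0.47 0 0 0 0; 0.463 0.498 0 0 0 0;0.463 0.498 0 0 0 0;0.463 0.498 0 0 0 0;0.463 0.498 0 0 0 0'; python3 go.py -104.8 .442 -.196 .04; python3 - <<'E'
from h import *
im=save('wrist','w7')
for d in cut_out('wrist','honey')[:3]: print(d['rect'],d['p'])
print(proj('wrist',[[.442,-.196,.082],[.442,-.196,0]]))
E
```

```text
clock: 24.63
tool_pos: [0.6221, -0.1002, 0.0365]
orientation: [180.0, -0.0, -104.8]
force: [0.1, 0.2, 0.2]
opening: 0.0753
gripper_force: 0.0
clock: 25.22
tool_pos: [0.6244, -0.1003, 0.2048]
orientation: [-179.5, 0.1, -104.8]
force: [0.2, 0.1, 0.4]
opening: 0.0876
gripper_force: 0.0
clock: 26.05
tool_pos: [0.443, -0.1961, 0.1991]
orientation: [-180.0, 0.0, -104.8]
force: [0.1, -0.0, 0.4]
opening: 0.0873
gripper_force: 0.0
t 26.05 at [ 0.443  -0.1961  0.1991] [-180.     0.  -104.8] turn [-0.0002  0.     -0.    ]
[0.442, -0.196, 0.04] [5.000e-04 3.800e-03 5.302e-01]
[169.3, 60.6, 88.1, 81.3] 0.96
[142.1, 0.6, 76.4, 25.7] 0.82
[294.2, 151.3, 65.9, 75.4] 0.76
[[322.68905302 194.82664818]
 [322.26693787 177.44888949]]
```

View pics/w7.png

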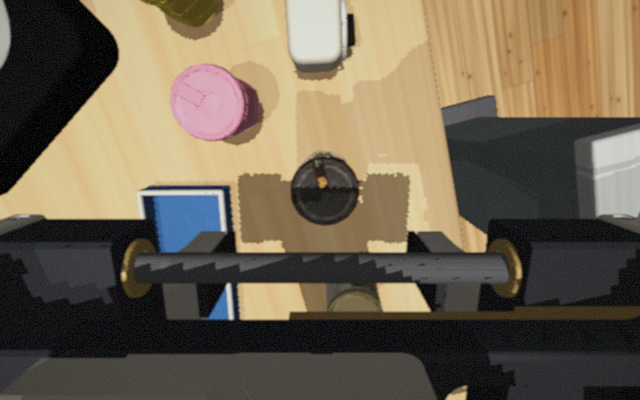

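This is the dark-lidded honey at (325,190). The pink look-alike at (210,103) and the timer at (318,30) are clear of the fingers.

```bash
python3 -m inch '0.01 0.005 0.1 0 0 0; 0.01 0.005 0.2 0 0 0; 0.01 0.005 0.3 0 0 0; 0.01 0.005 0.38 0 0 0; 0.01 0.005 0.45 0 0 0; 0.01 0.005 0.5 0 0 0; 0.01 0.005 0.53 0 0 0; 0.01 0.005 0.53 0 0 0; 0.01 0.005 0.53 0 0 0'; python3 -m inch '0 0 0 0 0 0;0 0 0 0 0 0;0 0 0 0 0 0;0 0 0 0 0 0;0 0 0 0 0 0;0 0 0 0 0 0;0 0 0 0 0 0;0 0 0 0 0 0' 1; python3 go.py -104.8 .6 -.182 .19;  python3 -m inch '0 0 -0.02 0 0 0; 0 0 -0.07 0 0 0; 0 0 -0.15 0 0 0; 0 0 -0.25 0 0 0; 0 0 -0.35 0 0 0; 0 0 -0.43 0 0 0; 0 0 -0.46 0 0 0; 0 0 -0.46 0 0 0; 0 0 -0.46 0 0 0'; python3 go.py -104.8 .6 -.182 .19
```

```text
clock: 26.9
tool_pos: [0.4404, -0.1986, 0.0397]
orientation: [179.9, -0.0, -104.8]
force: [-0.2, 0.4, 1.2]
opening: 0.0879
gripper_force: 0.0
clock: 27.57
tool_pos: [0.44, -0.1989, 0.0403]
orientation: [-180.0, -0.0, -104.8]
force: [-2.2, 0.4, 5.9]
opening: 0.0605
gripper_force: 30.0
t 27.57 at [ 0.44   -0.1989  0.0403] [-180.    -0.  -104.8] turn [-0.0001 -0.      0.    ]
[0.6, -0.182, 0.19] [-0.1905 -0.5014 -0.4987]
clock: 28.32
tool_pos: [0.4394, -0.1985, 0.1771]
orientation: [180.0, 0.0, -104.8]
force: [-0.5, 0.6, -2.7]
opening: 0.0606
gripper_force: 30.0
t 28.32 at [ 0.4394 -0.1985  0.1771] [ 180.     0.  -104.8] turn [ 0.0001  0.0002 -0.0002]
[0.6, -0.182, 0.19] [-0.1902 -0.5034 -0.0431]
```

```bash
python3 -m inch '-0.015 -0.04 0 0 0 0; -0.045 -0.11 0 0 0 0; -0.075 -0.2 0 0 0 0; -0.11 -0.29 0 0 0 0; -0.145 -0.38 0 0 0 0; -0.175 -0.46 0 0 0 0; -0.19 -0.503 0 0 0 0; -0.19 -0.503 0 0 0 0; -0.19 -0.503 0 0 0 0;-0.19 -0.503 0 0 0 0'; python3 go.py -104.8 .6 -.182 .0453; python3 -m inch '0 0 0.07 0 0 0; 0 0 0.15 0 0 0; 0 0 0.23 0 0 0; 0 0 0.3 0 0 0; 0 0 0.36 0 0 0; 0 0 0.4 0 0 0; 0 0 0.42 0 0 0; 0 0 0.43 0 0 0;0 0 0.43 0 0 0'; python3 -m inch '0 0 0.002 0 0 0; 0 0 0.004 0 0 0;0 0 0.004 0 0 0;0 0 0.004 0 0 0'
```

```text
clock: 29.15
tool_pos: [0.5992, -0.1821, 0.1756]
orientation: [179.8, -0.0, -104.8]
force: [-0.5, -0.3, -2.4]
opening: 0.0605
gripper_force: 30.0
t 29.15 at [ 0.5992 -0.1821  0.1756] [ 179.8   -0.  -104.8] turn [ 0.0012 -0.0002 -0.0001]
[0.6, -0.182, 0.0453] [-0.0012 -0.004   0.4344]
clock: 29.9
tool_pos: [0.6003, -0.1823, 0.0488]
orientation: [180.0, -0.0, -104.8]
force: [-0.4, -0.3, -2.8]
opening: 0.0607
gripper_force: 30.0
clock: 30.23
tool_pos: [0.6008, -0.1822, 0.0483]
orientation: [-179.9, 0.0, -104.8]
force: [0.3, 0.1, -3.0]
opening: 0.0606
gripper_force: 30.0
```

```bash
python3 -m inch '0 0 0.003 0 0 0; 0 0 0.006 0 0 0;0 0 0.006 0 0 0;0 0 0.006 0 0 0';  python3 -m inch '0 0 0.002 0 0 0; 0 0 0.003 0 0 0;0 0 0.003 0 0 0;0 0 0.003 0 0 0';  python3 -m inch '0 0 0.002 0 0 0; 0 0 0.003 0 0 0;0 0 0.003 0 0 0;0 0 0.003 0 0 0'
```

```text
clock: 30.57
tool_pos: [0.6004, -0.1822, 0.0457]
orientation: [180.0, -0.0, -104.8]
force: [-0.2, -1.1, -2.9]
opening: 0.0606
gripper_force: 30.0
clock: 30.9
tool_pos: [0.6005, -0.1823, 0.0454]
orientation: [-180.0, -0.0, -104.8]
force: [-2.8, 1.0, 4.8]
opening: 0.0607
gripper_force: 30.0
clock: 31.23
tool_pos: [0.6005, -0.1823, 0.0453]
orientation: [-180.0, -0.0, -104.8]
force: [-5.2, 1.7, 11.7]
opening: 0.0607
gripper_force: 30.0
```

```bash
python3 -m inch '0 0 -0.003 0 0 0;0 0 -0.003 0 0 0;0 0 -0.003 0 0 0;0 0 -0.003 0 0 0;0 0 -0.003 0 0 0;0 0 -0.003 0 0 0' -1; python3 -m inch '0 0 -0.04 0 0 0; 0 0 -0.14 0 0 0; 0 0 -0.26 0 0 0; 0 0 -0.38 0 0 0; 0 0 -0.5 0 0 0; 0 0 -0.53 0 0 0; 0 0 -0.53 0 0 0'; python3 -m inch '-0.02 0.06 0 0 0 0; -0.06 0.15 0 0 0 -0.03; -0.1 0.25 0 0 0 -0.06; -0.14 0.35 0 0 0 -0.09; -0.19 0.46 0 0 0 -0.12; -0.23 0.56 0 0 0 -0.121; -0.25 0.606 0 0 0 -0.121;-0.25 0.606 0 0 0 -0.121;-0.25 0.606 0 0 0 -0.121;-0.25 0.606 0 0 0 -0.121'; python3 go.py -83 .444 -.063 .036; python3 - <<'E'
from h import *
im=save('wrist','w8')
for d in cut_out('wrist','tin')[:3]: print(d['rect'],d['p'])
print(proj('wrist',[[.444,-.063,.072],[.444,-.063,0]]))
E
```

```text
clock: 31.73
tool_pos: [0.6004, -0.1822, 0.0447]
orientation: [180.0, -0.0, -104.8]
force: [0.2, 0.4, 0.1]
opening: 0.0871
gripper_force: 0.0
clock: 32.32
tool_pos: [0.6025, -0.1826, 0.2095]
orientation: [-179.5, 0.1, -104.8]
force: [0.1, 0.4, 0.6]
opening: 0.0878
gripper_force: 0.0
clock: 33.15
tool_pos: [0.4441, -0.0632, 0.2041]
orientation: [-180.0, -0.0, -83.0]
force: [-0.5, -0.9, -0.9]
opening: 0.0882
gripper_force: 0.0
t 33.15 at [ 0.4441 -0.0632  0.2041] [-180.   -0.  -83.] turn [-0.0002 -0.      0.    ]
[0.444, -0.063, 0.036] [-0.0009  0.0006  0.5605]
[290.0, 155.0, 63.7, 65.9] 0.84
[[321.46028652 192.14263532]
 [321.35339398 177.60979538]]
```

View pics/w8.png

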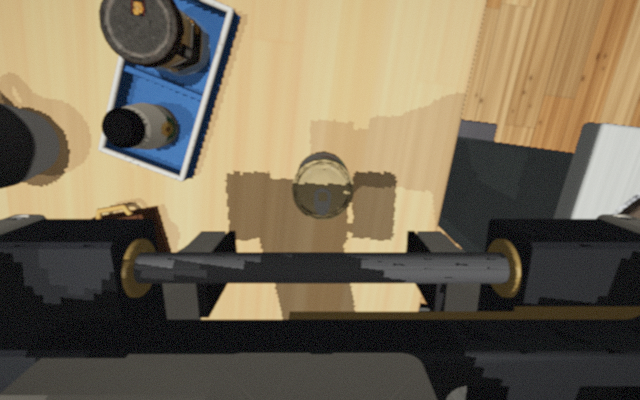

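Honey (150,35) and shaker (140,128) stand upright in the blue tray. The tin is under the gripper at (322,189).

```bash
python3 -m inch '0.006 0 0.1 0 0 0; 0.006 0 0.2 0 0 0; 0.006 0 0.3 0 0 0; 0.006 0 0.4 0 0 0; 0.006 0 0.48 0 0 0; 0.006 0 0.53 0 0 0; 0.006 0 0.56 0 0 0; 0.006 0 0.56 0 0 0; 0.006 0 0.56 0 0 0'; python3 -m inch '0 0 0 0 0 0;0 0 0 0 0 0;0 0 0 0 0 0;0 0 0 0 0 0;0 0 0 0 0 0;0 0 0 0 0 0;0 0 0 0 0 0;0 0 0 0 0 0' 1; python3 go.py -83 .58 .3135 .19;  python3 -m inch '0 0 -0.02 0 0 0; 0 0 -0.07 0 0 0; 0 0 -0.15 0 0 0; 0 0 -0.25 0 0 0; 0 0 -0.35 0 0 0; 0 0 -0.43 0 0 0; 0 0 -0.46 0 0 0; 0 0 -0.46 0 0 0; 0 0 -0.46 0 0 0'; python3 go.py -83 .58 .3135 .19 .512 .1243 .19
```

```text
clock: 34.0
tool_pos: [0.444, -0.0656, 0.0352]
orientation: [179.9, -0.0, -83.1]
force: [-0.9, 0.2, 0.5]
opening: 0.0879
gripper_force: 0.0
clock: 34.67
tool_pos: [0.4441, -0.065, 0.0363]
orientation: [-180.0, -0.0, -83.0]
force: [-1.6, 0.6, 6.4]
opening: 0.0571
gripper_force: 30.0
t 34.67 at [ 0.4441 -0.065   0.0363] [-180.   -0.  -83.] turn [-0.0001 -0.     -0.0001]
[0.58, 0.3135, 0.19] [-1.1972 -0.6034 -0.5123]
clock: 35.42
tool_pos: [0.4436, -0.0649, 0.1734]
orientation: [-180.0, 0.0, -83.0]
force: [-0.8, -0.2, -2.0]
opening: 0.057
gripper_force: 30.0
t 35.42 at [ 0.4436 -0.0649  0.1734] [-180.    0.  -83.] turn [-0.      0.0002 -0.0002]
[0.58, 0.3135, 0.19] [-1.1971 -0.6042 -0.0545]
[0.512, 0.1243, 0.19] [-0.5985 -0.3028 -0.0549]
```

```bash
python3 -m inch '-0.04 -0.02 0 0 0 0; -0.11 -0.055 0 0 0 0; -0.2 -0.1 0 0 0 0; -0.3 -0.15 0 0 0 0; -0.4 -0.2 0 0 0 0; -0.5 -0.25 0 0 0 0; -0.6 -0.302 0 0 0 0'; python3 -m inch '-0.1 -0.05 0 0 0 0; -0.2 -0.1 0 0 0 0; -0.3 -0.15 0 0 0 0; -0.4 -0.2 0 0 0 0; -0.5 -0.25 0 0 0 0; -0.56 -0.285 0 0 0 0; -0.597 -0.302 0 0 0 0; -0.597 -0.302 0 0 0 0; -0.597 -0.302 0 0 0 0; -0.597 -0.302 0 0 0 0'; python3 go.py -83 .58 .3135 .0413;python3 -c "
from h import *; save('wrist','w9')"
```

```text
clock: 36.0
tool_pos: [0.5111, 0.1257, 0.1715]
orientation: [179.8, -0.1, -83.0]
force: [0.0, -0.3, -2.0]
opening: 0.057
gripper_force: 30.0
clock: 36.83
tool_pos: [0.5794, 0.3122, 0.1726]
orientation: [179.9, -0.1, -83.1]
force: [-0.9, -0.1, -2.1]
opening: 0.0573
gripper_force: 30.0
t 36.83 at [0.5794 0.3122 0.1726] [ 1.799e+02 -1.000e-01 -8.310e+01] turn [ 0.0007 -0.0004 -0.0003]
[0.58, 0.3135, 0.0413] [-0.0046 -0.0033  0.4376]
```

View pics/w9.png

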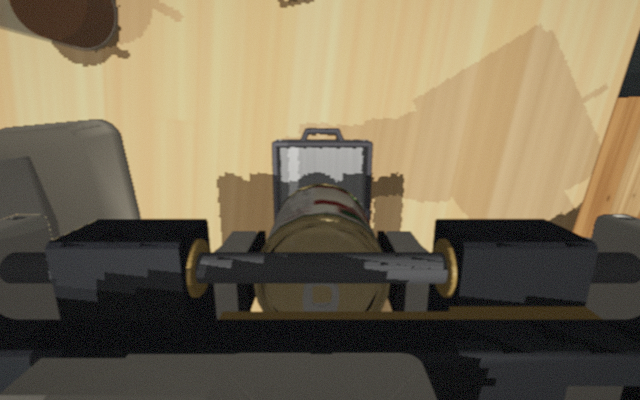

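The tin is over the steel tray, whose far rim edge is at (322,143). A grey appliance stands to the left, with its edge at (135,200). I check both before lowering.

```bash
python3 - <<'E'
from h import *
e=onz('wrist',(322,144),.033); x=np.array([np.cos(np.radians(-83)),np.sin(np.radians(-83))])
print(e, "centre", e[:2]-.046*x, "sides",onz('wrist',(274,180),.033),onz('wrist',(371,180),.033))
for z in(0,.1,.2): print(z,onz('wrist',(138,205),z))
E
```

```text
[0.58398288 0.27000744 0.033     ] centre [0.57837689 0.31566456] sides [0.62432685 0.30835479 0.033     ] [0.53460458 0.29742252 0.033     ]
0 [0.76829951 0.3593504  0.        ]
0.1 [0.71414906 0.32507039 0.1       ]
0.2 [0.6599986  0.29079038 0.2       ]
```

```bash
python3 -m inch '-0.002 0 0.07 0 0 0; -0.002 0 0.15 0 0 0; -0.002 0 0.23 0 0 0; -0.002 0 0.3 0 0 0; -0.002 0 0.36 0 0 0; -0.002 0 0.4 0 0 0; -0.002 0 0.42 0 0 0; -0.002 0 0.43 0 0 0;-0.002 0 0.43 0 0 0'; python3 -m inch '0 0 0.003 0 0 0; 0 0 0.006 0 0 0;0 0 0.006 0 0 0;0 0 0.006 0 0 0'; python3 -m inch '0 0 0.002 0 0 0; 0 0 0.003 0 0 0;0 0 0.003 0 0 0;0 0 0.003 0 0 0'
```

```text
clock: 37.63
tool_pos: [0.5804, 0.3138, 0.0451]
orientation: [-180.0, -0.0, -83.0]
force: [-1.0, -0.5, -2.3]
opening: 0.0573
gripper_force: 30.0
clock: 37.97
tool_pos: [0.5804, 0.3143, 0.0438]
orientation: [-180.0, 0.0, -83.0]
force: [0.1, 0.3, -1.2]
opening: 0.057
gripper_force: 30.0
clock: 38.3
tool_pos: [0.5802, 0.314, 0.0422]
orientation: [180.0, -0.0, -83.0]
force: [0.8, 0.4, -2.3]
opening: 0.057
gripper_force: 30.0
```

```bash
python3 -m inch '0 0 0.002 0 0 0; 0 0 0.004 0 0 0;0 0 0.004 0 0 0;0 0 0.004 0 0 0'; python3 -m inch '0 0 0.002 0 0 0; 0 0 0.003 0 0 0;0 0 0.003 0 0 0;0 0 0.003 0 0 0'
```

```text
clock: 38.63
tool_pos: [0.5803, 0.3141, 0.0414]
orientation: [-180.0, 0.0, -83.0]
force: [-1.8, -1.3, 4.2]
opening: 0.057
gripper_force: 30.0
clock: 38.97
tool_pos: [0.5803, 0.3141, 0.0414]
orientation: [-180.0, 0.0, -83.0]
force: [-4.7, -1.4, 9.6]
opening: 0.0567
gripper_force: 30.0
```

Contact with the floor. Release, rise, back off toward the start and check everything.

```bash
python3 -m inch '0 0 -0.003 0 0 0;0 0 -0.003 0 0 0;0 0 -0.003 0 0 0;0 0 -0.003 0 0 0;0 0 -0.003 0 0 0;0 0 -0.003 0 0 0' -1; python3 -m inch '0 0 -0.04 0 0 0; 0 0 -0.14 0 0 0; 0 0 -0.26 0 0 0; 0 0 -0.38 0 0 0; 0 0 -0.5 0 0 0; 0 0 -0.58 0 0 0; 0 0 -0.62 0 0 0'; python3 -m inch '-0.05 0.1 0 0 0 0; -0.1 0.2 0 0 0 0; -0.17 0.3 0 0 0 0; -0.25 0.4 0 0 0 0; -0.33 0.5 0 0 0 0; -0.41 0.6 0 0 0 0; -0.49 0.7 0 0 0 0; -0.55 0.75 0 0 0 0; -0.55 0.75 0 0 0 0'; python3 -m inch '0 0 0 0 0 0;0 0 0 0 0 0;0 0 0 0 0 0'; python3 - <<'E'
from h import *
a=save('scene','sF')[140:340,170:430]; b=save('top','tF')[100:290,140:500]
im=cv2.vconcat([cv2.resize(a,(400,300),interpolation=2),cv2.resize(b,(400,211),interpolation=2)])
A=cv2.resize(a,(800-0,600)); cv2.imwrite('pics/sFc.png',A[:,:,::-1]); cv2.imwrite('pics/tFc.png',cv2.resize(b,None,fx=2.2,fy=2.2)[:,:,::-1])
E
```

```text
clock: 39.47
tool_pos: [0.5802, 0.3139, 0.0408]
orientation: [180.0, -0.0, -83.0]
force: [0.2, -0.3, -0.2]
opening: 0.0865
gripper_force: 0.0
clock: 40.05
tool_pos: [0.5815, 0.3147, 0.2329]
orientation: [-179.7, 0.2, -83.0]
force: [-0.2, 0.3, 1.3]
opening: 0.0875
gripper_force: 0.0
clock: 40.8
tool_pos: [0.3338, 0.4527, 0.2274]
orientation: [180.0, 0.1, -82.8]
force: [-0.2, 0.0, 0.5]
opening: 0.0875
gripper_force: 0.0
clock: 41.05
tool_pos: [0.3373, 0.4498, 0.227]
orientation: [180.0, -0.0, -83.1]
force: [-0.3, -0.3, -0.7]
opening: 0.0877
gripper_force: 0.0
```

View pics/sFc.png

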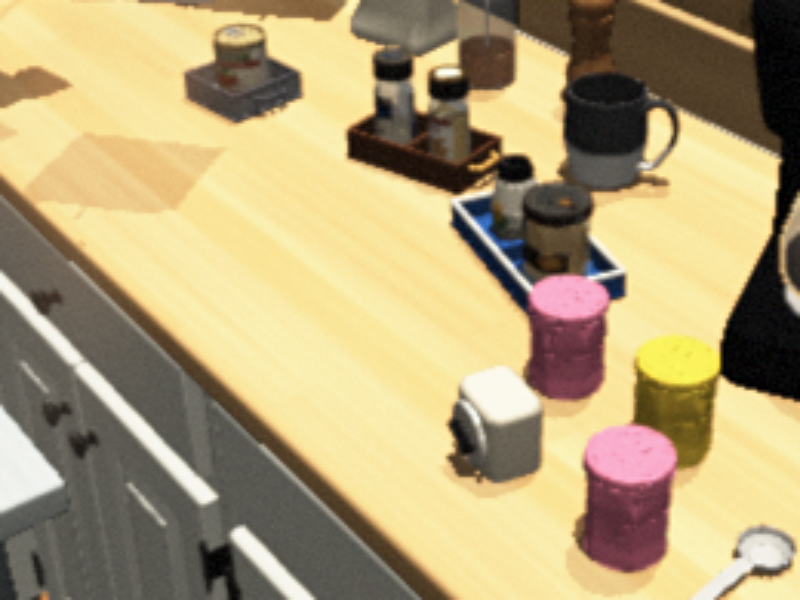

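View pics/tFc.png

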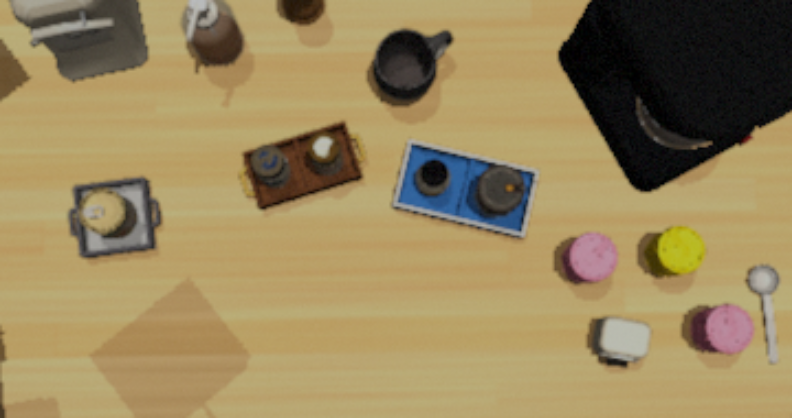

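All five stand upright in their bays: tin at crop (104,213), jars (270,165) and (323,152), shaker (433,176), honey (500,189). The timer (623,338) and mug (405,65) have not moved.

```bash
python3 -c "
from plant import *; print(close_job())"
```

```text
the job is handed in; nothing more can be done
None
```

All five things stand upright in their bays, the timer and mug are where they were, and the job was handed in at about 41 s on the robot's clock; no verdict was shown.

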